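# Hook down the filter hatch of the fume extractor

### The arm

A 7-joint arm with a two-finger parallel gripper is mounted at the origin on a cart in front of the work surface, level with it; the furniture and walls round the work are solid. World frame = base frame: x ahead of the robot, y to its left, z up, the work surface at z = 0. Lengths are in mm, angles in rad, forces in N, time in s.
With the tool pointing down it reaches from about 400 to 900 mm from the base axis. Payload 5.5 kg.
Tool frame: the origin (TCP) lies midway between the tips of the shut fingers; the grasp point (between the pads) lies 19 mm behind it; z points along the fingers, y is the line along which they close (so a half turn about z gives the same grasp; the last joint's range is limited). The gripper opens to 85 mm and grips with 20 to 120 N. Pads are 22 mm wide; open, the fingers measure 114 mm over their backs; the gripper's body (76 mm by 85 mm) begins 54 mm behind the grasp point. The pads swing forward as they close: fully open they stand 13 mm farther back than shut.
Start: joints at [1.364, 0.501, -0.427, 1.55, 0.221, 1.138, -0.21], TCP at [294.291, -579.562, 231.31] pointing down, gripper open.
Joint ranges: [-2.88, 2.88], [-0.31, 2.03], [-1.54, 1.56], [0.2, 2.42], [-1.41, 4.55], [0.19, 2.02], [-2.57, 2.57]. Speed limits (rad/s): [2.57, 2.57, 3.14, 3.14, 3.14, 3.14, 3.14].

### API

Orientations are given as a unit quaternion [w, x, y, z].
In Python, from station import ctrl gives the robot as it stands. Calls block until the motion is done:
- ctrl.move_to(position, orientation): joint-space move of the TCP to a pose.
- ctrl.servo_line(position, velocity=150, attitude=None, force_limit=None): straight line of the TCP; attitude=None keeps the orientation; velocity is the mean speed in mm/s. With force_limit (N) it stops when the force on the tool has changed by that much, and returns True; else False.
- ctrl.move_j(angles): joint-space move.
- ctrl.move_gripper(opening, newtons=None): finger opening in mm; newtons is the grip in N (None keeps the last); returns when the fingers have stopped.
- ctrl.wait(seconds).
- ctrl.solve_ik(position, orientation): joint angles nearest the present ones, or None.
- ctrl.sense(): the state.
- ctrl.camera(name): name is "scene" or "top" or "wrist"; returns a dict with "frame" (420x560x3 uint8, blue, green, red), "vertical_fov" (degrees; the focal length in pixels is half the picture's height over the tangent of half this angle, whatever the lens; pixels are square), "cx", "cy" (the principal point, pixels), "distortion" ([k1, k2, p1, p2, k3] as OpenCV has them; the pictures are not rectified), "extrinsics" (4x4, takes a point from camera to world coordinates). Camera axes: x right, y down, z forward; pixel columns grow to the right and rows downward; lengths in mm; the calibration is good to about 2 mm. A picture is of the moment at which its call begins. There is no depth.
A pose or a line that the arm cannot do raises ctrl.PlanningError and nothing moves.
- ctrl.job_done(): hands the job in; it is judged then, once.
Trained networks look in a picture, given as the dict that the camera call returned (one of the last four; its "shot" number tells which), for a name from the list of things; names that differ only in an ending like _2 or _b are one class to them, and where a whole thing is asked for, a point or a joint stands for the part that bears it (a point fixed in the world has none). Each returns a list of dicts, best first, with "confidence" (0 to 1); they miss things now and then, are a little off and sometimes report something else, mostly with a low value. They report only what shows in the picture. A call takes as long as a camera call.
- ctrl.spot_in(name, picture): "rect" ([centre column, centre row, width, height] in pixels, round what is visible of it).
- ctrl.mark_of(name, picture): "position" ([column, row] in pixels: a listed point, or the origin of a listed thing).
The state is a dict: "clock": time; "qpos": joint angles; "joint_velocities": joint speeds; "joint_efforts": joint torques, N m; "tool_pos": TCP position; "tcp_rot": TCP orientation; "force": force on the tool from outside, world axes, zero at the start; "wrist_torque": the same for the moment, N m; "gripper_width": finger opening in mm; "grip_force": force on a finger pad.
Only numpy, scipy, OpenCV 4.12 (cv2) and the standard library are available. Lean on these libraries where they do the work, as an engineer would, in place of code of your own. Each camera call takes 0.05 s, during which the arm holds its last target. There are 200 camera calls.

### The job

Open the fume extractor's filter hatch for a filter change with the hook rod: take the rod from its rest, come up under the work light, put its hook through the pull ring on the hatch (it may stand a little up or down), pull the hatch out of its spring catch and lower it gently, all the way down to its stop, without letting it fall. Then unhook the rod and lay it back in its rest as it was, handle and shaft in their slots, leaving the hatch fully down. Do not touch the extractor with the hand, and leave the small things round about where they are.

Things in the scene. Friction and masses are not known exactly. Their poses are not given: they have to be found in the camera images.
- extractor: Grey steel bench fume extractor, fixed: 160 deep (own x) x 220 wide (own y) x 370 high, origin centre of its underside. It faces own -x. Lower front: intake grille. Upper front: filter hatch, 192 wide x 120 high x 6, hinged along its lower edge; hinge axis along own y at own x -84, z 210 mm. It stands beside the arm's way from its start to the rod: draw the hand in towards the robot first.
- light (a point): Middle of the lower edge of the work light's shade (own x -211, y 0, z 265 of the extractor; same axes). An upright grey plate 212 wide, inner parts at x -198, outer face -215, up to z 333, on two flat arms at y +-108. It stands level with the ring: the rod must slant up from below it, 25 degrees or more from level (35 suits), tilting the tool as much; 20 once the hatch is down.
- hatch (a joint): Opening angle (rad): 0 shut, upright; grows as the top swings out to the extractor's -x and down; 1.48 at its stop, nearly level, where it stays by its weight. A spring ball catch holds it shut: 7 to 8 N outward at the ring pulls it free within the first 0.1 rad. From then on only the hook keeps it from falling (0.35 kg, hinge almost free).
- ring_pin (a point): Pin of the pull ring: 9 in front of the hatch panel, 95 above the hinge (shut: extractor x -96, y 0, z 305). Axes: the hatch's. The ring (5 mm wire, 20 inside, 30 outside) stands out to -x, its centre 20 from the pin, its hole along own y. It swivels stiffly on the pin, up to 0.75 rad (14 mm at its centre) up or down, and stays where last left; that angle is not given: look, or feel for the hole.
- hook_rod: Hook rod, 0.12 kg: wooden handle 108 x 20 wide (own y) x 24 high (own z), 7 mm steel shaft, end bent square to the side. Origin mid-handle, own x to the hook. 225 from the origin the 7 mm finger sticks out 34 to own +y. Balances 35 ahead of the origin. Grip mid-handle across own y from above. Pointing at the hatch (along extractor +x) the finger enters the ring towards extractor +y.
- hook (a point): Point on the hook finger's axis, 19 mm from the shaft's axis, 15 mm before the finger's end (225, 19, 0 in the rod's frame; axes the rod's). It lies in the middle of the ring when hooked well.
- hook_tip (a point): End of the hook finger (225, 34, 0 in the rod's frame; axes the rod's).
- rod_rest: Dark wooden rest, fixed: base 205 x 56 x 12 with two slotted posts 63 high, 12 thick. Origin on the bench right under the lying rod's origin; own x as the rod's. Rear post at x -41: slot 29 wide, floor z 38, for the handle. Front post at x +118: slot 18 wide, floor z 46.5, for the shaft. Lying in it the rod is level, its origin 50 above the bench over the rest's origin.
- loupe: Black eye loupe, 37 diameter x 28, standing loose. Origin: centre of its underside.
- petri_dish: Clear dish, 92 diameter x 30, loose. Origin: centre of its underside.
- slide_box_2: Clear flat box, 42 x 61 x 22, loose. Origin: centre of its underside.
- brass_driver: Small turned brass driver, 25 diameter x 56, standing loose. Origin: centre of its underside.

How it is judged (in metres and radians):
On the way, in this order (a step that is already met when the one before it is completed fails the run):
1. the rod is lifted clear of its rest in the fingers (z of hook_rod in the frame of rod_rest above 0.09 m and contact force between the fingers and hook_rod above 2 N), for 0.1 s.
2. the hook in the ring has pulled the hatch out of its catch (value of joint hatch between 0.12 and 0.7 rad and distance between hook and ring_pin below 0.042 m), for 0.1 s.
3. the hatch has been lowered past 60 degrees on the hook (value of joint hatch above 1.05 rad and distance between hook and ring_pin below 0.042 m), for 0.1 s.
4. the hatch is fully down and the hook is out of the ring (value of joint hatch above 1.4 rad and distance between hook and ring_pin above 0.05 m), for 0.1 s.
At the end, for the whole second after the job is handed in: The hatch is fully down (angle above 1.4 of 1.48) and the rod lies still in both slots of its rest, released: origin within 15 mm of where it lay and 46 to 54 mm above the bench, hook end over the front post, level and in line within 0.1 rad (value of joint hatch above 1.4 rad and horizontal distance between hook_rod and rod_rest below 0.015 m and z of hook_rod in the frame of rod_rest between 0.046 and 0.054 m and x of hook in the frame of rod_rest above 0.2 m and angle between the x axis of hook_rod and the x axis of rod_rest, either way round below 0.1 rad and angle between hook_rod's own z axis and vertical below 0.15 rad and linear speed of hook_rod below 0.02 m/s); the robot touches nothing.
It fails at once if the hatch falls (turns faster than 6 rad/s) (velocity of joint hatch above 6 rad/s).
It fails at once if the hand touches the extractor (contact force between any of the fingers, the arm and extractor above 1 N).
It fails at once if a small thing nearby is moved more than 25 mm (distance of any of loupe, petri_dish, slide_box_2, brass_driver from where it was at the start of the episode above 0.025 m).
It also fails if it takes over 72 s, if anything falls off the work surface, if the arm or the gripper's body presses on something with over 40 N, if the wrist force passes 120 N, or if a joint passes its speed limit or range.

## Working session

There is one attempt and no reset: what is moved stays moved. The work goes in short steps, each a Python script; the robot and the scene stay as the last script left them, time stands still between calls to the robot, and variables do not carry over. Pictures are saved under pics/ and viewed, at most 12 in all, crops included, and the job is handed in when it is done.

```bash
ls; mkdir -p pics; python3 - <<'E'
from station import ctrl
import cv2,numpy as np
s=ctrl.sense();print({k:np.round(v,3) for k,v in s.items()})
for n in ["scene","top","wrist"]:
    p=ctrl.camera(n);cv2.imwrite(f"pics/{n}0.png",p["frame"])
    print(n,p["vertical_fov"],p["cx"],p["cy"],p["distortion"],np.round(p["extrinsics"],3).tolist(),p["shot"])
    for o in ["extractor","light","ring_pin","hook_rod","hook","hook_tip","rod_rest","loupe","petri_dish","slide_box_2","brass_driver"]:
        m=ctrl.mark_of(o,p)
        print(o,[(np.round(a["position"],1).tolist(),round(a["confidence"],2)) for a in m[:2]])
E
```

```text
pics
{'clock': np.float64(0.0), 'qpos': array([ 1.364,  0.502, -0.427,  1.551,  0.221,  1.138, -0.21 ]), 'joint_velocities': array([ 0.001,  0.   ,  0.002, -0.001, -0.001, -0.001,  0.   ]), 'joint_efforts': array([ 0.0000e+00, -5.6952e+01, -5.8160e+00, -2.8094e+01,  1.1000e-02,
        1.2000e-02, -0.0000e+00]), 'tool_pos': array([ 293.898, -578.986,  230.27 ]), 'tcp_rot': array([-0.001,  0.973,  0.233, -0.   ]), 'force': array([ 0.121, -0.204, -0.04 ]), 'wrist_torque': array([ 0.064,  0.004, -0.026]), 'grip_force': np.float64(0.0), 'gripper_width': np.float64(85.406)}
scene 42.79444719220708 275.90089612118027 210.58791998090695 [0.0605092 0.        0.        0.        0.       ] [[-0.961, 0.164, -0.221, 777.94], [0.275, 0.612, -0.742, 728.297], [0.014, -0.774, -0.633, 948.339], [0.0, 0.0, 0.0, 1.0]] 1
extractor [([239.6, 199.9], 0.56)]
light [([252.6, 162.9], 0.6)]
ring_pin [([243.0, 124.4], 0.92)]
hook_rod [([348.7, 326.2], 0.88)]
hook [([276.8, 267.3], 0.87)]
hook_tip [([270.8, 268.7], 0.94)]
rod_rest [([349.5, 338.1], 0.58)]
loupe [([222.3, 303.9], 0.69)]
petri_dish [([316.9, 25
[... 463 characters left out ...]
ook_rod [([191.5, 251.1], 0.74), ([251.1, 176.7], 0.25)]
hook [([260.9, 217.1], 0.96)]
hook_tip [([260.4, 214.3], 0.66)]
rod_rest [([362.9, 193.0], 0.69), ([194.4, 253.4], 0.66)]
loupe [([251.7, 174.0], 0.48)]
petri_dish [([289.5, 261.3], 0.6)]
slide_box_2 [([271.3, 183.0], 0.73)]
brass_driver [([179.7, 210.6], 0.58)]
wrist 64.49236959361657 275.94431613823076 204.83147347630822 [-0.06838191  0.          0.          0.          0.        ] [[0.454, -0.857, -0.244, 357.778], [-0.891, -0.436, -0.124, -548.04], [0.0, 0.274, -0.962, 374.158], [0.0, 0.0, 0.0, 1.0]] 3
extractor []
light []
ring_pin []
hook_rod []
hook []
hook_tip []
rod_rest []
loupe []
petri_dish []
slide_box_2 []
brass_driver []
```

```bash
cat > h.py <<'E'
from station import ctrl
import cv2,numpy as np
from scipy.spatial.transform import Rotation as R
from scipy.optimize import least_squares
def K(p):
    f=p["frame"].shape[0]/2/np.tan(np.radians(p["vertical_fov"]/2)); return np.array([[f,0,p["cx"]],[0,f,p["cy"]],[0,0,1.]])
def ray(p,uv):
    E=np.array(p["extrinsics"]);u=cv2.undistortPoints(np.array([[uv]],float),K(p),np.array(p["distortion"]))[0,0]
    d=E[:3,:3]@[u[0],u[1],1];return E[:3,3],d/np.linalg.norm(d)
def onz(p,uv,z):
    o,d=ray(p,uv);return o+d*(z-o[2])/d[2]
def tri(rs):
    A=sum(np.eye(3)-np.outer(d,d) for o,d in rs);b=sum((np.eye(3)-np.outer(d,d))@o for o,d in rs)
    x=np.linalg.solve(A,b);return x,[np.linalg.norm(np.cross(x-o,d)) for o,d in rs]
def proj(p,X):
    E=np.linalg.inv(np.array(p["extrinsics"]));return cv2.projectPoints(np.array(X,float).reshape(-1,3),cv2.Rodrigues(E[:3,:3])[0],E[:3,3],K(p),np.array(p["distortion"]))[0][:,0]
E
python3 - <<'E'
from h import *
S=ctrl.camera("scene");T=ctrl.camera("top")
for n,a,b in [("extractor",(239.6,199.9),None),("light",(252.6,162.9),(311,194.5)),("pin",(243,124.4),(362.2,190.9)),("rod",(348.7,326.2),(191.5,251.1)),("hook",(276.8,267.3),(260.9,217.1)),("tip",(270.8,268.7),(260.4,214.3)),("rest",(349.5,338.1),(194.4,253.4))]:
    if b: x,e=tri([ray(S,a),ray(T,b)]);print(n,x.round(1),np.round(e,1))
print("rod z50",onz(S,(348.7,326.2),50),onz(T,(191.5,251.1),50),"hook",onz(S,(276.8,267.3),50),onz(T,(260.9,217.1),50))
print("tip",onz(S,(270.8,268.7),50),onz(T,(260.4,214.3),50))
for n,a,b in [("loupe",(222.3,303.9),(251.7,174)),("petri",(316.9,251.3),(289.5,261.3)),("box",(226.4,282.8),(271.3,183)),("brass",(296.3,380.6),(179.7,210.6))]:
    print(n,onz(S,a,0).round(),onz(T,b,0).round())
E
python3 -c "
import cv2,numpy as np
for n in ['scene','top']:
    i=cv2.imread(f'pics/{n}0.png');cv2.imwrite(f'pics/{n}0b.png',cv2.resize(i,(800,600),interpolation=cv2.INTER_CUBIC))"
```

```text
light [ 544.9 -243.   269.4] [0.2 0.2]
pin [ 543.3 -358.5  304.1] [4.7 4.7]
rod [420.1  82.2  48.3] [1.4 1.4]
hook [ 520.1 -118.6   53. ] [0.7 0.7]
tip [ 531.6 -118.3   51. ] [3.7 3.7]
rest [414.7  81.6   6.1] [0.5 0.5]
rod z50 [422.06070578  82.85872466  50.        ] [418.69634877  82.54389768  50.        ] hook [ 519.8145852  -121.82297706   50.        ] [ 519.92408489 -118.33757571   50.        ]
tip [ 534.60292949 -121.11150456   50.        ] [ 528.29488156 -116.77987556   50.        ]
loupe [659. -89.   0.] [664. -87.   0.]
petri [ 391. -197.    0.] [ 392. -206.    0.]
box [ 636. -151.   -0.] [ 635. -149.    0.]
brass [555. 146.   0.] [546. 133.   0.]
```

View pics/scene0b.png

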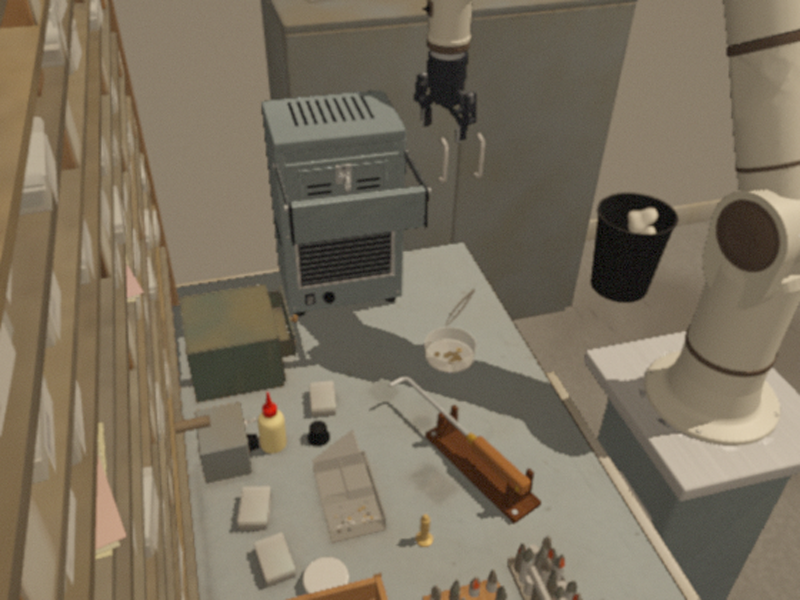

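View pics/top0b.png

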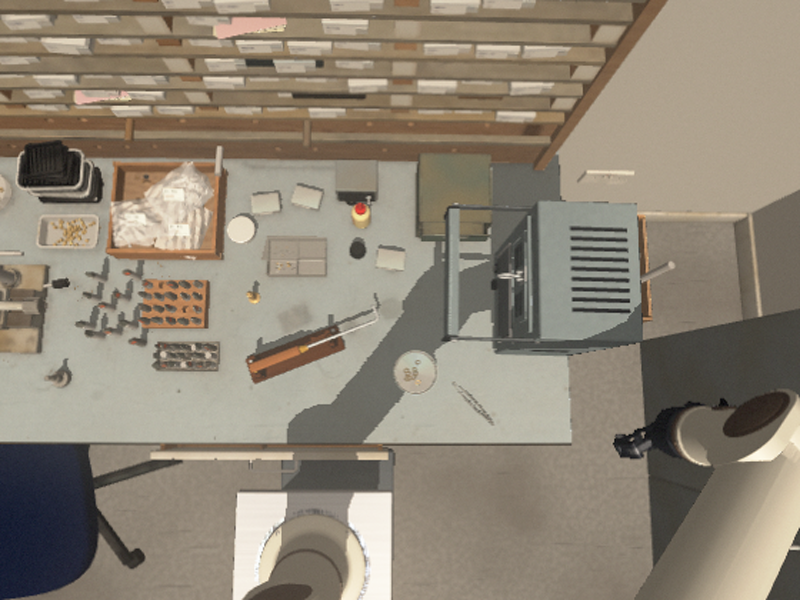

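The scene view shows the extractor facing the left of the bench (world +y). The shade bar is at about (350,210), the rod in its rest at (490,465), and the dish at (450,348). The top view agrees, with the ring at about (512,275) in the 800-px picture. Next I'll take a close crop for the extractor's yaw and the ring.

```bash
python3 - <<'E'
import cv2,numpy as np
s=cv2.imread('pics/scene0.png')[55:225,180:310];t=cv2.imread('pics/top0.png')[130:260,300:460]
a=np.zeros((600,800,3),np.uint8)
s2=cv2.resize(s,None,fx=3,fy=3,interpolation=cv2.INTER_CUBIC);t2=cv2.resize(t,None,fx=2.5,fy=2.5,interpolation=cv2.INTER_CUBIC)
a[:510,:390]=s2;a[:325,400:800]=t2
r=cv2.resize(cv2.imread('pics/scene0.png')[108:140,220:265],None,fx=6,fy=6,interpolation=cv2.INTER_CUBIC);a[330:330+192,400:670]=r
cv2.imwrite('pics/crop1.png',a)
E
```

```text
(no output)
```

View pics/crop1.png

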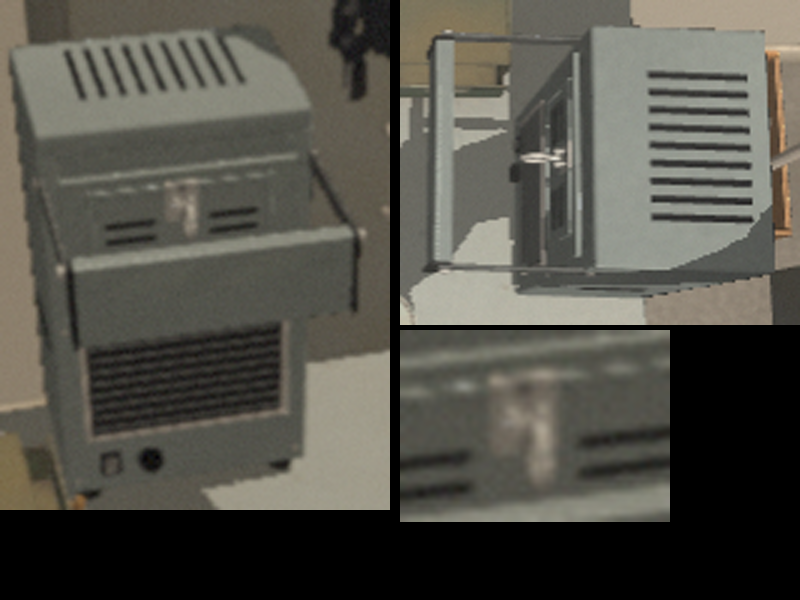

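Left is the scene view: the shade's outer face corners are at crop (75,272), (355,233), (358,305) and (80,345). The ring shows as an edge-on streak at (188,180-235). The top view is on the right, with the ring at crop (520-565,157). I'll fit the extractor pose and ring angle from these.

```bash
python3 - <<'E'
from h import *
S=ctrl.camera("scene");T=ctrl.camera("top")
sc=lambda x,y:(180+x/3-.33,55+y/3-.33); tc=lambda x,y:(300+(x-400)/2.5-.3,130+y/2.5-.3)
obs=[(S,(-215,106,333),sc(75,272)),(S,(-215,-106,333),sc(355,233)),(S,(-215,-106,265),sc(358,305)),(S,(-215,106,265),sc(80,345)),
(T,(-215,106,265),tc(433,40)),(T,(-215,-106,265),tc(433,266)),
(S,(-211,0,265),(252.6,162.9)),(T,(-211,0,265),(311,194.5)),(S,(-96,0,305),(243,124.4)),(T,(-96,0,305),(362.2,190.9))]
ext=[(T,(80,110,370),tc(765,30)),(T,(-80,110,370),tc(590,28)),(T,(-80,-110,370),tc(590,272)),(T,(80,-110,370),tc(775,272))]
def W(q,X):
    X=np.array(X,float);return R.from_euler('z',q[2]).apply(X)+[q[0],q[1],0]
for O in (obs,obs+ext):
    f=lambda q:np.concatenate([proj(p,W(q,X))[0]-uv for p,X,uv in O])
    r=least_squares(f,[543,-455,-1.57],x_scale=[10,10,.1],loss='soft_l1');q=r.x;print(q.round(3));print(f(q).reshape(-1,2).round(1).tolist())
for a in (-.75,-.37,0,.37,.75):
    c=np.array([-96-20*np.cos(a),0,305+20*np.sin(a)]);tip=np.array([-96-35*np.cos(a),0,305+35*np.sin(a)])
    print(a,[proj(p,W(q,X))[0].round(1).tolist() for p in(S,T) for X in((-96,0,305),c,tip)])
E
```

```text
[ 544.569 -458.357   -1.572]
[[-1.1, -0.3], [0.7, -0.4], [-1.5, 1.4], [-0.5, 1.7], [-2.4, 7.5], [-1.6, 2.2], [-0.5, 0.5], [1.5, 0.5], [-2.9, -1.7], [0.9, 1.2]]
[ 540.129 -456.277   -1.592]
[[-1.1, -0.4], [1.3, 0.5], [-0.9, 2.4], [-0.5, 1.6], [-2.4, 7.5], [-3.3, 2.2], [-0.2, 1.0], [0.7, 0.6], [-1.7, -1.4], [0.1, 2.2], [0.3, 0.2], [0.0, -1.5], [1.6, -1.1], [0.7, 0.8]]
-0.75 [[241.3, 123.0], [242.8, 131.2], [243.9, 137.3], [362.3, 193.1], [354.8, 194.1], [349.4, 194.8]]
-0.37 [[241.3, 123.0], [243.1, 129.7], [244.4, 134.7], [362.3, 193.1], [353.8, 193.5], [347.4, 193.8]]
0 [[241.3, 123.0], [243.1, 127.2], [244.5, 130.5], [362.3, 193.1], [353.8, 192.9], [347.5, 192.7]]
0.37 [[241.3, 123.0], [242.9, 124.2], [244.1, 125.2], [362.3, 193.1], [355.1, 192.3], [349.6, 191.6]]
0.75 [[241.3, 123.0], [242.5, 121.0], [243.4, 119.4], [362.3, 193.1], [357.4, 191.8], [353.7, 190.7]]
```

```bash
cat >> h.py <<'E'
def qR(q): return R.from_quat(np.roll(q,-1))
def Rq(r): return np.roll(r.as_quat(),1)
def frame(z,y):  # tool rotation from z axis and approx y
    z=np.array(z,float)/np.linalg.norm(z);y=np.array(y,float);y-=z*(y@z);y/=np.linalg.norm(y)
    return R.from_matrix(np.c_[np.cross(y,z),y,z])
EX=np.array([542.5,-457.5]);YAW=-1.58
def W(X): return R.from_euler('z',YAW).apply(np.array(X,float))+[EX[0],EX[1],0]
E
python3 - <<'E'
from h import *
s=ctrl.sense();Tt=np.eye(4);Tt[:3,:3]=qR(s["tcp_rot"]).as_matrix();Tt[:3,3]=s["tool_pos"]
C=np.linalg.inv(Tt)@np.array(ctrl.camera("wrist")["extrinsics"]);print(C.round(3).tolist())
np.save("C.npy",C)
ring=W([-116,0,303])
for p in [(200,-400,300),(230,-350,350),(150,-400,350)]:
    for yw in (0,1):
        q=ctrl.solve_ik(p,s["tcp_rot"]);
    print(p,None if q is None else np.round(q,2))
best=[]
for az in np.radians([0,20,40,60]):       # view direction azimuth offset: from -x side, swinging to front
  for el in np.radians([10,20,30,40]):
    for D in (260,320,380):
      d=np.array([np.cos(az)*np.cos(el),-np.sin(az)*np.cos(el),-np.sin(el)])
      for roll in np.radians(np.arange(0,360,30)):
        right=np.cross(d,[0,0,1]);right/=np.linalg.norm(right)
        Rc=R.from_rotvec(d*roll).as_matrix()@np.c_[right,np.cross(d,right),d]
        M=np.eye(4);M[:3,:3]=Rc;M[:3,3]=ring-D*d;Tm=M@np.linalg.inv(C)
        if Tm[0,3]>400 and Tm[1,3]<-200: continue
        q=ctrl.solve_ik(Tm[:3,3],Rq(R.from_matrix(Tm[:3,:3])))
        if q is not None: best.append((np.abs(np.array(q)-s["qpos"]).max(),np.degrees([az,el,roll]).round(),D,Tm[:3,3].round(),Tm[:3,2].round(2),np.round(q,2)))
best.sort(key=lambda b:b[0])
for b in best[:25]:print(*b)
E
```

```text
[[0.001, -0.962, -0.274, 70.909], [1.0, 0.001, 0.0, 0.636], [-0.0, -0.274, 0.962, -142.847], [0.0, 0.0, 0.0, 1.0]]
(200, -400, 300) [ 1.53  0.05 -0.5   1.95  0.03  1.15 -0.08]
(230, -350, 350) [ 1.47 -0.05 -0.52  1.92 -0.03  1.26 -0.14]
(150, -400, 350) [ 1.63 -0.03 -0.47  1.91 -0.02  1.26  0.07]
0.728790171265886 [ 60.  30. 150.] 380 [ 465. -178.  437.] [ 0.24 -0.69 -0.69] [ 0.75 -0.14 -0.89  2.02  0.77  1.16  0.52]
0.7962312795836199 [ 60.  20. 150.] 380 [ 455. -160.  403.] [ 0.29 -0.78 -0.55] [ 0.67 -0.06 -1.02  2.16  1.02  1.24  0.13]
0.9343462654665345 [ 60.  20. 180.] 380 [ 443. -169.  407.] [ 0.4  -0.7  -0.59] [ 0.43 -0.24 -0.66  2.26  0.94  0.99 -0.23]
0.9688894723177374 [ 60.  20. 120.] 380 [ 463. -152.  394.] [ 0.22 -0.86 -0.46] [ 0.4   0.16 -0.91  2.13  1.15  1.54  0.43]
0.9774611128241201 [ 60.  30. 120.] 380 [ 472. -168.  428.] [ 0.18 -0.78 -0.6 ] [ 0.54  0.04 -0.88  2.01  0.97  1.4   0.77]
0.9846620644455197 [ 60.  10. 180.] 380 [ 436. -156.  370.] [ 0.45 -0.78 -0.44] [ 0.71 -0.12 -1.13  2.39  1.21  1.12 -0.66]
0.9976571734144491 [ 60.  30. 180.] 380 [ 454. -187.  440.]
[... 1558 characters left out ...]
 320 [ 484. -187.  318.] [ 0.28 -0.96 -0.03] [ 0.11  0.66 -0.65  2.25  1.54  1.94  0.85]
1.3818465280615333 [  0.  40. 330.] 380 [ 356. -355.  427.] [ 0.89  0.14 -0.44] [ 2.1   0.07 -0.71  2.12 -1.16  1.28  0.98]
1.401772522512948 [60. 10. 60.] 380 [ 455. -136.  328.] [ 0.28 -0.96 -0.03] [-0.04  0.63 -0.65  2.26  1.38  1.97  0.81]
1.4133493027225947 [ 20.  40. 300.] 380 [ 365. -303.  435.] [ 0.86 -0.06 -0.51] [ 1.26 -0.26  0.01  2.31 -1.19  1.04  1.15]
1.4450889871407242 [60. 10. 30.] 320 [ 474. -191.  307.] [ 0.38 -0.92  0.07] [-0.08  0.69 -0.43  2.35  1.59  1.91  1.2 ]
1.457839399628329 [  0.  30. 330.] 380 [ 338. -355.  392.] [ 0.95  0.14 -0.28] [ 2.18  0.25 -0.73  2.21 -1.23  1.27  1.25]
```

```bash
python3 - <<'E'
from h import *
s=ctrl.sense()
ctrl.servo_line((200,-400,320),velocity=250)
print(ctrl.sense()["tool_pos"].round(),ctrl.sense()["clock"])
C=np.load("C.npy");ring=W([-116,0,303])
az,el,roll=np.radians([60,30,150]);D=380
d=np.array([np.cos(az)*np.cos(el),-np.sin(az)*np.cos(el),-np.sin(el)]);right=np.cross(d,[0,0,1]);right/=np.linalg.norm(right)
M=np.eye(4);M[:3,:3]=R.from_rotvec(d*roll).as_matrix()@np.c_[right,np.cross(d,right),d];M[:3,3]=ring-D*d;Tm=M@np.linalg.inv(C)
q0=R.from_quat(np.roll(s["tcp_rot"],-1))
q=ctrl.solve_ik((280,-280,400),s["tcp_rot"]);print(np.round(q,2))
ctrl.move_j(q)
q=ctrl.solve_ik(Tm[:3,3],Rq(R.from_matrix(Tm[:3,:3])));print(np.round(q,2))
ctrl.move_j(q)
p=ctrl.camera("wrist");cv2.imwrite("pics/w1.png",p["frame"]);np.save("w1.npy",p,allow_pickle=True)
for n in("ring_pin","light"):
    for a in ctrl.mark_of(n,p):print(n,a)
print("pred pin",proj(p,W([-96,0,305])),"light",proj(p,W([-211,0,265])), "corners", proj(p,[W([-215,s*106,333]) for s in(1,-1)]))
for a in(-.75,-.37,0,.37,.75):print(a,proj(p,W([-96-20*np.cos(a),0,305+20*np.sin(a)])))
print(ctrl.sense()["clock"])
c=p["frame"][110:310,150:410];cv2.imwrite("pics/w1c.png",cv2.resize(c,None,fx=3,fy=3,interpolation=cv2.INTER_CUBIC))
E
```

```text
[ 200. -401.  320.] 3.0833
[ 1.4  -0.14 -0.6   1.88 -0.08  1.38 -0.28]
[ 0.86 -0.15 -0.98  2.02  0.75  1.14  0.54]
ring_pin {'position': [264.2, 206.9], 'confidence': 0.76}
light {'position': [357.3, 164.3], 'confidence': 0.93}
pred pin [[264.73989048 207.64922381]] light [[356.56382606 163.41633794]] corners [[392.06919    282.02823204]
 [257.86799033 123.79059297]]
-0.75 [[277.90292113 197.36493415]]
-0.37 [[277.81260709 200.99981381]]
0 [[275.8569709  205.59433749]]
0.37 [[272.28812669 210.56909376]]
0.75 [[267.4873969  215.27926658]]
4.8083
```

View pics/w1c.png

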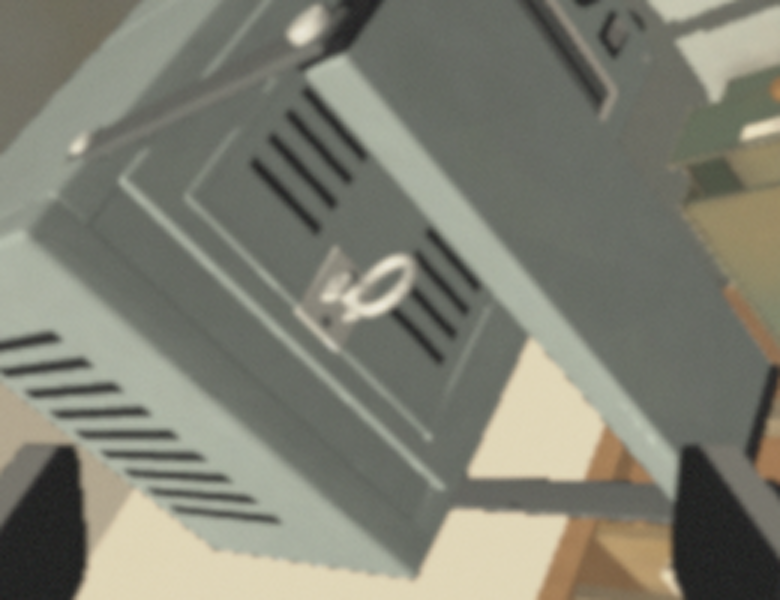

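The pose fit predicts the pin and light to within 1 px. The ring's centre, at about crop (382,287), puts its swivel at about 0, so it stands straight out. Next I'll plan the grasp sign and look at the rod from above.

```bash
cat >> h.py <<'E'
def tool_for_rod(o,Rr,s):  # rod origin & rotation -> TCP pose
    z=-Rr.as_matrix()[:,2]; y=s*Rr.as_matrix()[:,1]
    return np.array(o)+19*z, Rq(frame(z,y))
def rod_at(hook,pitch,yaw=None,hk=(225,19,0)):
    Rr=R.from_euler('z',YAW if yaw is None else yaw)*R.from_euler('y',-pitch)
    return np.array(hook)-Rr.apply(hk),Rr
def ring_c(phi,a=0.):  # ring centre, extractor frame
    v=np.array([-12-20*np.cos(a),95+20*np.sin(a)]);c,s=np.cos(phi),np.sin(phi)
    return np.array([-84+c*v[0]-s*v[1],0,210+s*v[0]+c*v[1]])
E
python3 - <<'E'
from h import *
yr=-1.196;o=np.array([420.3,82.5,50])
for s in(1,-1):
    L=[]
    for dz in(130,0): L.append(tool_for_rod(o+[0,0,dz],R.from_euler('z',yr),s))
    for off,phi,pit in((-35,0,35),(0,0,35),(0,.5,33),(0,1,30),(0,1.48,27),(-35,1.48,27)):
        L.append(tool_for_rod(*rod_at(W(ring_c(phi)+[0,off,0]),np.radians(pit)),s))
    for l in L:
        q=ctrl.solve_ik(*l);print(s,l[0].round(),None if q is None else np.round(q,2))
E
```

```text
1 [420.  82. 161.] [ 0.8   0.43 -1.24  2.13  0.51  0.93 -0.36]
1 [420.  82.  31.] [ 0.59  0.69 -1.03  2.21  0.91  0.76 -0.69]
1 [ 491. -168.  160.] [ 0.73  0.68 -1.11  2.03  1.19  1.41 -0.97]
1 [ 526. -168.  160.] [ 0.68  0.71 -1.06  1.95  1.19  1.43 -0.93]
1 [ 527. -121.  140.] [ 0.61  0.74 -1.06  1.94  1.17  1.43 -1.01]
1 [527. -91. 105.] [ 0.56  0.79 -1.04  1.95  1.17  1.38 -1.06]
1 [527. -84.  68.] [ 0.56  0.83 -1.    1.96  1.2   1.3  -1.08]
1 [492. -84.  68.] [ 0.59  0.81 -1.04  2.04  1.2   1.29 -1.13]
-1 [420.  82. 161.] [-1.36  0.51  1.37  2.19 -0.62  0.95 -2.38]
-1 [420.  82.  31.] [ 0.76  0.94 -1.31  2.2   1.15  1.03  2.27]
-1 [ 491. -168.  160.] [ 0.58  0.55 -0.88  2.03  1.08  1.26  2.23]
-1 [ 526. -168.  160.] [ 0.59  0.62 -0.91  1.95  1.12  1.33  2.25]
-1 [ 527. -121.  140.] [ 0.55  0.69 -0.96  1.94  1.12  1.36  2.16]
-1 [527. -91. 105.] [ 0.53  0.76 -0.99  1.95  1.14  1.34  2.1 ]
-1 [527. -84.  68.] [ 0.54  0.81 -0.98  1.96  1.18  1.28  2.07]
-1 [492. -84.  68.] [ 0.53  0.75 -0.94  2.04  1.15  1.22  2.04]
```

```bash
python3 - <<'E'
from h import *
yr=-1.196;o=np.array([420.3,82.5,50])
ctrl.move_to(*tool_for_rod(o+[0,0,150],R.from_euler('z',yr),1))
S=ctrl.camera("scene");T=ctrl.camera("top");p=ctrl.camera("wrist");cv2.imwrite("pics/w2.png",p["frame"])
for c in(S,T,p):
  for n in("hook_rod","hook","hook_tip","rod_rest"):
    z=0 if n=="rod_rest" else 50
    print(c["shot"],n,[(onz(c,a["position"],z)[:2].round(1),np.round(a["position"]),round(a["confidence"],2)) for a in ctrl.mark_of(n,c)[:2]])
im=p["frame"].copy();Rr=R.from_euler('z',yr)
for X,col in (((-54,10,0),(0,0,255)),((-54,-10,0),(0,0,255)),((54,10,0),(0,255,0)),((54,-10,0),(0,255,0)),((0,0,0),(255,0,0)),((100,0,0),(255,255,0)),((118,28,13),(255,0,255)),((118,-28,13),(255,0,255))):
    u=proj(p,o+Rr.apply(X))[0];cv2.circle(im,tuple(int(v) for v in u),2,col,-1)
cv2.imwrite("pics/w2b.png",im);print(ctrl.sense()["clock"])
E
```

```text
10 hook_rod [(array([415.7,  78.9]), array([351., 324.]), 0.74)]
10 hook [(array([ 519.7, -119.8]), array([277., 268.]), 0.8)]
10 hook_tip [(array([ 539.3, -127.1]), array([268., 267.]), 0.92), (array([ 518.9, -120.9]), array([277., 268.]), 0.63)]
10 rod_rest [(array([414.1,  80.7]), array([350., 340.]), 0.73)]
11 hook_rod [(array([420.7,  90.2]), array([189., 250.]), 0.63)]
11 hook [(array([ 513.7, -123.1]), array([262., 219.]), 0.85)]
11 hook_tip [(array([ 529.5, -111.4]), array([259., 214.]), 0.81)]
11 rod_rest [(array([414.9,  83.8]), array([194., 253.]), 0.74)]
12 hook_rod [(array([420.1,  79.1]), array([272., 197.]), 0.84)]
12 hook [(array([420.3,  82.3]), array([274., 194.]), 0.41)]
12 hook_tip []
12 rod_rest [(array([419.2,  81.6]), array([273., 182.]), 0.9)]
6.8917
```

View pics/w2b.png

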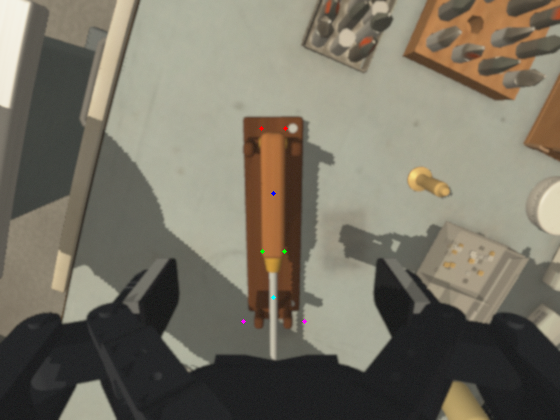

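The handle centre sits about 3 px nearer the hook than my estimate (blue dot at 273,193) and the yaw matches, so the rod origin is about (420.6,80.8). Now the grasp and lift.

```bash
python3 - <<'E'
from h import *
Rr=R.from_euler('z',-1.196);o=np.array([420.6,80.8,50])
P,Q=tool_for_rod(o,Rr,1)
ctrl.move_to(P+[0,0,50],Q)
print(ctrl.servo_line(P,velocity=80,force_limit=12))
ctrl.move_gripper(10,100)
s=ctrl.sense();print(s["tool_pos"],s["gripper_width"],s["grip_force"],s["force"]);np.save("grasp.npy",np.r_[s["tool_pos"],s["tcp_rot"]])
print(P,Q,s["tcp_rot"])
ctrl.servo_line(P+[0,0,80],velocity=100)
s=ctrl.sense();print(s["tool_pos"],s["gripper_width"],s["force"],s["wrist_torque"],s["clock"])
S=ctrl.camera("scene");T=ctrl.camera("top")
for n in("hook_rod","hook","hook_tip"):
    a=ctrl.mark_of(n,S);b=ctrl.mark_of(n,T)
    if a and b:
        x,e=tri([ray(S,a[0]["position"]),ray(T,b[0]["position"])]);print(n,x.round(1),np.round(e,1),a[0]["confidence"],b[0]["confidence"])
print("pred",o+[0,0,80],o+[0,0,80]+Rr.apply([225,19,0]),o+[0,0,80]+Rr.apply([225,34,0]))
for c in(S,T):print(proj(c,o+[0,0,80]+Rr.apply([225,19,0])).round(1),[m["position"] for m in ctrl.mark_of("hook",c)])
E
```

```text
False
[420.97645068  80.86901891  31.32791437] 18.784661294136704 97.73875594139099 [-0.75157021 -1.35805717  5.87849368]
[420.6  80.8  31. ] [-0.          0.56299067  0.82646325  0.        ] [3.27120646e-04 5.63004987e-01 8.26453423e-01 1.32189972e-04]
[420.14960774  80.49262524 110.53019219] 18.587964513237885 [-0.86655062 -0.05178528 -1.27985366] [ 0.05019464 -0.00695478 -0.02871456] 9.725
hook_rod [422.6  81.6 135.6] [1.7 1.7] 0.89 0.64
hook [ 512.9 -119.   133. ] [0.8 0.8] 0.66 0.75
hook_tip [ 535.5 -122.7  130.9] [1.4 1.4] 0.76 0.6
pred [420.6  80.8 130. ] [ 520.6497373  -121.62541853  130.        ] [ 534.60847034 -116.1341735   130.        ]
[[277.  242.3]] [[281.0, 241.5]]
[[261.7 212.8]] [[260.8, 215.1], [272.1, 179.2]]
```

```bash
python3 - <<'E'
from h import *
pit=np.radians(35);rc=ring_c(0)
g=lambda h:tool_for_rod(*rod_at(W(h),pit),1)
PA,Q=g([-240,-40,240]);PB,_=g(rc+[0,-40,0])
ctrl.servo_line([420,60,200],velocity=200)
ctrl.move_to([450,20,200],Q)
ctrl.servo_line(PA,velocity=120)
s=ctrl.sense();print(PA,s["tool_pos"],s["force"])
print(ctrl.servo_line(PB,velocity=60,force_limit=6))
s=ctrl.sense();print(PB,s["tool_pos"],s["force"],s["gripper_width"],s["clock"])
S=ctrl.camera("scene");T=ctrl.camera("top")
o,Rr=rod_at(W(rc+[0,-40,0]),pit)
for n,X in(("hook",(225,19,0)),("hook_tip",(225,34,0)),("hook_rod",(0,0,0)),("ring_pin",None)):
    w=W([-96,0,305]) if X is None else o+Rr.apply(X)
    for c in(S,T):print(n,proj(c,w).round(1),[(np.round(m["position"],1),round(m["confidence"],2)) for m in ctrl.mark_of(n,c)[:2]])
a=np.zeros((600,800,3),np.uint8)
a[:600,:390]=cv2.resize(S["frame"][80:230,205:302],(390,600),interpolation=cv2.INTER_CUBIC)
a[:500,400:]=cv2.resize(T["frame"][150:250,300:380],(400,500),interpolation=cv2.INTER_CUBIC)
cv2.imwrite("pics/b1.png",a)
E
```

```text
[487.30734725 -43.56324269  95.38141298] [487.61490324 -42.87602202  95.87962617] [ 0.89820198  0.01392574 -0.53509251]
False
[ 486.16610789 -167.55799085  160.38141298] [ 486.17725098 -167.26690535  160.23345039] [-0.1339144   0.45999852 -1.03658566] 18.502395244460544 15.4083
hook [[259.2 124.9]] [(array([260.5, 122.5]), 0.95)]
hook [[354.7 209.3]] [(array([356.3, 210.7]), 0.7)]
hook_tip [[253.  125.7]] [(array([252.2, 125.6]), 0.62)]
hook_tip [[354.5 202.9]] [(array([353.9, 206.2]), 0.67)]
hook_rod [[287.6 214.4]] [(array([288.9, 211.8]), 0.75), (array([315.1, 250.4]), 0.23)]
hook_rod [[274.6 223.1]] [(array([273.2, 218.6]), 0.86)]
ring_pin [[240.7 122.8]] [(array([240.3, 122.1]), 0.84)]
ring_pin [[362.8 192.6]] [(array([361.6, 195.3]), 0.75), (array([272.6, 222.3]), 0.37)]
```

View pics/b1.png

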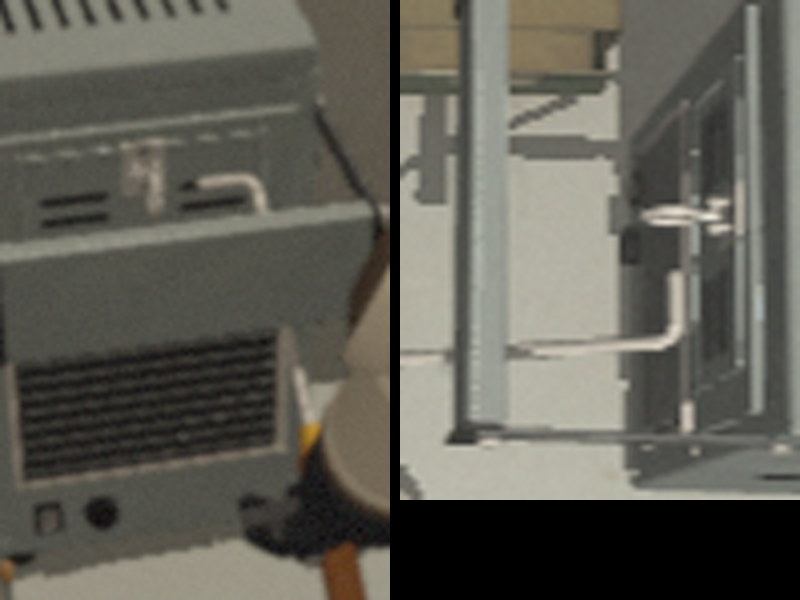

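The finger at top crop (678,275-340) lines up with the ring, whose centre is at about (672,215), but sits about 2 mm too deep. In the scene view the finger height matches the ring. I'll shift 2 mm outward and insert.

```bash
python3 - <<'E'
from h import *
pit=np.radians(35);rc=ring_c(0)+[-2,0,0]
g=lambda h:tool_for_rod(*rod_at(W(h),pit),1)
print(ctrl.servo_line(g(rc+[0,-40,0])[0],velocity=40))
print(ctrl.servo_line(g(rc+[0,1,0])[0],velocity=35,force_limit=4))
s=ctrl.sense();print(g(rc)[0],s["tool_pos"],s["force"],s["clock"])
S=ctrl.camera("scene");T=ctrl.camera("top")
a=np.zeros((600,800,3),np.uint8)
a[:600,:390]=cv2.resize(S["frame"][100:160,221:260],(390,600),interpolation=cv2.INTER_CUBIC)
a[:500,400:]=cv2.resize(T["frame"][165:215,335:375],(400,500),interpolation=cv2.INTER_CUBIC)
cv2.imwrite("pics/b2.png",a)
E
```

```text
False
False
[ 526.18282084 -165.92621729  160.38141298] [ 526.9616324  -165.93920199  160.36450122] [-0.49707998 -0.7348784  -0.71976192] 17.4833
```

View pics/b2.png

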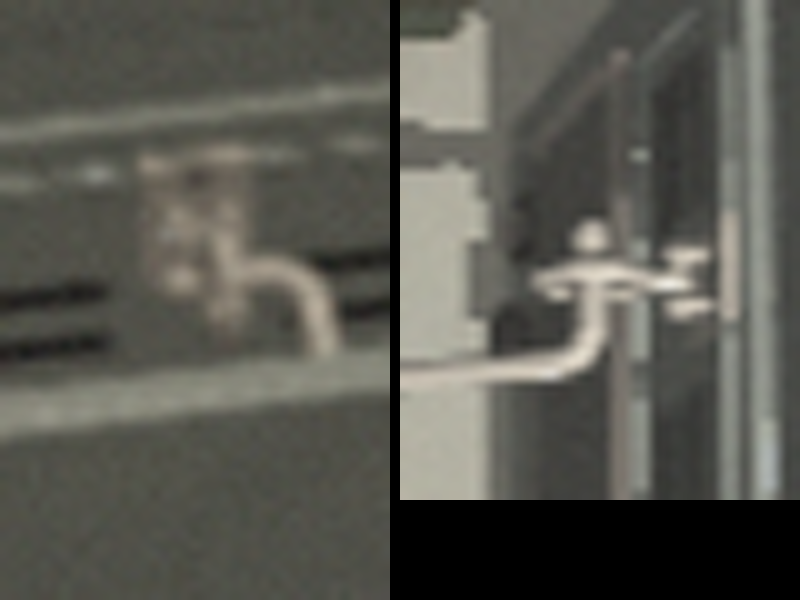

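It's hooked: in the top crop the finger passes through the ring with its tip visible beyond at (590,235). Now I'll pull the hatch out of its catch.

```bash
cat >> h.py <<'E'
def pitch(phi): return np.radians(np.interp(phi,[0,.35,.7,1.5],[35,42,42,28]))
def hp(phi,dx=0,dy=0,dz=0): return tool_for_rod(*rod_at(W(ring_c(phi)+[dx,dy,dz]),pitch(phi)),1)
def pins(phi):
    c,s=np.cos(phi),np.sin(phi);return W([-84-12*c-95*s,0,210-12*s+95*c])
E
python3 - <<'E'
from h import *
for f in np.arange(0,1.6,.15):
    if ctrl.solve_ik(*hp(f)) is None: print("no ik",f)
for f in np.arange(.08,.46,.09):
    P,Q=hp(f);ctrl.servo_line(P,velocity=40,attitude=Q)
    s=ctrl.sense();print(round(f,2),s["force"].round(1),s["wrist_torque"].round(2),(s["tool_pos"]-P).round(1),s["clock"])
S=ctrl.camera("scene");T=ctrl.camera("top")
for n in("ring_pin","hook"):
  for c in(S,T):print(n,[(np.round(m["position"],1),round(m["confidence"],2)) for m in ctrl.mark_of(n,c)[:2]])
for f in(0,.2,.3,.44,.6):print(f,[proj(c,pins(f))[0].round(1).tolist() for c in(S,T)])
print([proj(c,W(ring_c(.44)))[0].round(1).tolist() for c in(S,T)])
a=np.zeros((600,800,3),np.uint8)
a[:600,:390]=cv2.resize(S["frame"][80:180,205:270],(390,600),interpolation=cv2.INTER_CUBIC)
a[:500,400:]=cv2.resize(T["frame"][150:250,300:380],(400,500),interpolation=cv2.INTER_CUBIC)
cv2.imwrite("pics/b3.png",a)
E
```

```text
0.08 [ 0.3 -1.6 -1.9] [ 0.87  0.02 -0.01] [-0.4  0.1 -0.4] 17.9333
0.17 [ 0.  -8.9  2.4] [-0.65 -0.09  0.02] [-0.1 -4.4  1.6] 18.325
0.26 [-0.7  0.  -2.1] [ 1.1   0.01 -0.01] [ 0.1  1.  -0.3] 18.725
0.35 [-0.1  0.4 -1.1] [ 1.08  0.03 -0.08] [-0.1  0.8 -0.5] 19.1333
0.44 [ 0.3  0.8 -2.1] [ 1.17 -0.02  0.06] [-0.   0.4 -0.2] 19.5083
ring_pin [(array([243.5, 141.6]), 0.67)]
ring_pin [(array([343.5, 193.6]), 0.69)]
hook []
hook [(array([336.9, 196.4]), 0.8)]
0 [[240.7, 122.8], [362.8, 192.6]]
0.2 [[242.5, 128.4], [354.5, 192.9]]
0.3 [[243.4, 131.6], [350.5, 193.1]]
0.44 [[244.6, 136.5], [345.0, 193.5]]
0.6 [[245.9, 142.6], [339.2, 194.2]]
[[246.4, 143.7], [336.8, 194.1]]
```

View pics/b3.png

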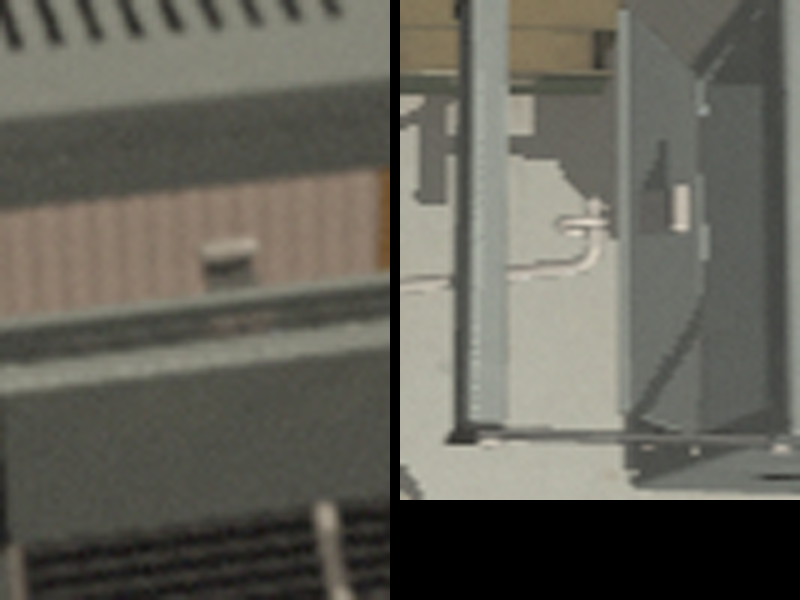

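The hatch is out of its catch and riding on the hook; in the top crop the ring is around the finger at (590,225). Now I'll lower it slowly to the stop.

```bash
python3 - <<'E'
from h import *
for f in list(np.arange(.53,1.48,.1))+[1.48]:
    P,Q=hp(f);ctrl.servo_line(P,velocity=35,attitude=Q)
    s=ctrl.sense();print(round(f,2),s["force"].round(1),s["wrist_torque"].round(2),(s["tool_pos"]-P).round(1),round(s["clock"],1))
S=ctrl.camera("scene");T=ctrl.camera("top")
for n in("ring_pin","hook"):
  for c in(S,T):print(n,[(np.round(m["position"],1),round(m["confidence"],2)) for m in ctrl.mark_of(n,c)[:2]])
print([proj(c,W(ring_c(1.48)))[0].round(1).tolist() for c in(S,T)])
a=np.zeros((600,800,3),np.uint8)
a[:600,:390]=cv2.resize(S["frame"][70:220,205:302],(390,600),interpolation=cv2.INTER_CUBIC)
a[:500,400:]=cv2.resize(T["frame"][150:250,300:380],(400,500),interpolation=cv2.INTER_CUBIC)
cv2.imwrite("pics/b4.png",a)
E
```

```text
0.53 [-0.4  0.8 -1.9] [ 1.15  0.06 -0.01] [-0.2  0.4 -0.5] 20.2
0.63 [ 0.1  1.3 -2.1] [ 1.27  0.   -0.04] [-0.1  0.3 -0.4] 20.6
0.73 [-0.4  1.6 -2.8] [ 1.37 -0.01  0.02] [-0.1  0.2 -0.3] 21.1
0.83 [ 0.6  2.3 -2.7] [1.42 0.02 0.06] [ 0.  0. -0.] 21.5
0.93 [ 0.5  0.7 -3.1] [1.48 0.04 0.06] [-0.   0.  -0.1] 21.9
1.03 [ 0.   1.3 -3.9] [1.5  0.06 0.06] [ 0.  -0.  -0.1] 22.3
1.13 [ 0.6  0.2 -3.2] [1.57 0.03 0.05] [-0.  -0.1 -0.1] 22.7
1.23 [ 0.4 -0.5 -2.4] [1.47 0.01 0.  ] [-0.1 -0.2 -0.1] 23.0
1.33 [-0.4 -0.7 -3.2] [ 1.43  0.02 -0.01] [-0.1 -0.2 -0.1] 23.4
1.43 [ 0.4  0.4 -1.6] [ 0.65 -0.   -0.01] [ 0.1 -0.7  0.4] 23.6
1.48 [ 0.  -0.3 -0.9] [0.55 0.02 0.  ] [ 0.1 -0.3  0.2] 23.9
ring_pin [(array([249.8, 177.4]), 0.65), (array([251.7, 164.2]), 0.42)]
ring_pin [(array([319.9, 200.4]), 0.59)]
hook [(array([249.6, 185.1]), 0.88), (array([239.8, 200.3]), 0.73)]
hook []
[[250.0, 184.1], [320.0, 201.1]]
```

View pics/b4.png

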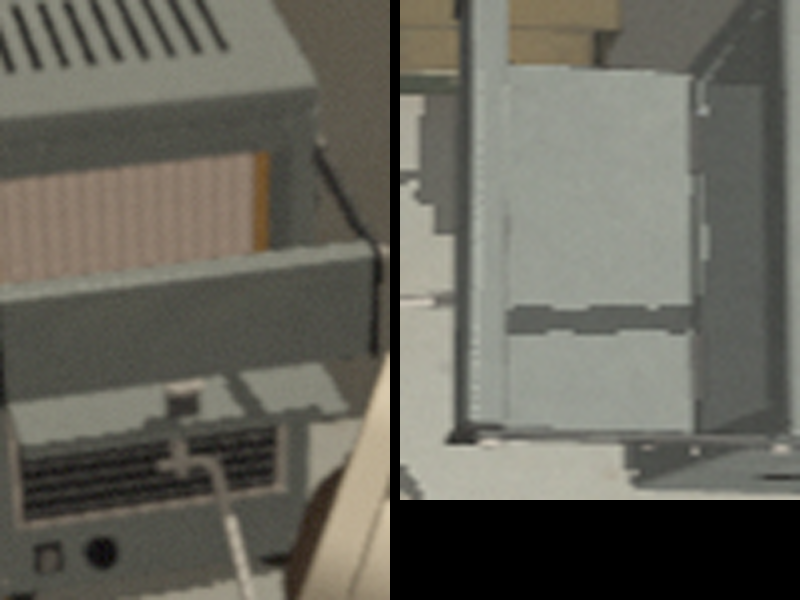

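The hatch is level under the shade at (180,400), with the hook in the ring at (180,460). I'll ease the hook and draw it out sideways.

```bash
python3 - <<'E'
from h import *
def st(t):
    s=ctrl.sense();print(t,s["force"].round(1),s["wrist_torque"].round(2),s["tool_pos"].round(1),s["gripper_width"].round(1),round(s["clock"],1))
for dz in(-2,-4):
    ctrl.servo_line(hp(1.48,dz=dz)[0],velocity=20);st(dz)
print(ctrl.servo_line(hp(1.48,dz=-3,dy=-42)[0],velocity=40,force_limit=5));st("out")
S=ctrl.camera("scene")
for n in("ring_pin","hook","hook_tip"):print(n,[(np.round(m["position"],1),round(m["confidence"],2)) for m in ctrl.mark_of(n,S)[:2]])
print(proj(S,[W(ring_c(1.48)+[0,-42,-3]),pins(1.48)]))
E
```

```text
Traceback (most recent call last):
AttributeError: 'float' object has no attribute 'round'
```

```bash
python3 - <<'E'
from h import *
def st(t):
    s=ctrl.sense();print(t,s["force"].round(1),s["wrist_torque"].round(2),s["tool_pos"].round(1),round(s["gripper_width"],1),round(s["clock"],1))
st(-2)
ctrl.servo_line(hp(1.48,dz=-3)[0],velocity=20);st(-3)
print(ctrl.servo_line(hp(1.48,dz=-3,dy=-42)[0],velocity=40,force_limit=5));st("out")
S=ctrl.camera("scene")
for n in("ring_pin","hook","hook_tip"):print(n,[(np.round(m["position"],1),round(m["confidence"],2)) for m in ctrl.mark_of(n,S)[:2]])
print(proj(S,[W(ring_c(1.48)+[0,-42,-3]),pins(1.48)]))
E
```

```text
-2 [-0.5 -0.6  1.4] [-0.19 -0.   -0.02] [527.  -87.   61.4] 18.8 24.4
-3 [ 0.4 -1.2  4.5] [-0.58 -0.1  -0.  ] [527.1 -87.1  60.5] 18.5 24.7
True
out [ 2.3 -0.9 -0.5] [ 0.56 -0.48  0.1 ] [489.8 -86.3  59.5] 18.7 25.6
ring_pin [(array([247.9, 178.8]), 0.83)]
hook [(array([266.8, 183.9]), 0.7)]
hook_tip [(array([257.4, 183.9]), 0.61)]
[[266.99126604 182.49274036]
 [249.63903617 176.84012882]]
```

The contact is probably the handle's rear end on the rest's front post. I'll back off 4 mm, level the rod to 20° about the hook (which raises the rear), then retreat.

```bash
python3 - <<'E'
from h import *
def st(t):
    s=ctrl.sense();print(t,s["force"].round(1),s["wrist_torque"].round(2),s["tool_pos"].round(1),round(s["gripper_width"],1),round(s["clock"],1))
h=ring_c(1.48)+[0,-33,-3]
g=lambda h,p:tool_for_rod(*rod_at(W(h),np.radians(p)),1)
P,Q=g(h,28.5);ctrl.servo_line(P,velocity=30);st("x")
P,Q=g(h,20);ctrl.servo_line(P,velocity=50,attitude=Q);st("lev")
P,Q=g(h+[0,-20,0],20);print(ctrl.servo_line(P,velocity=60,force_limit=6));st("side")
P,Q=g(h+[-130,-20,0],20);print(ctrl.servo_line(P,velocity=120,force_limit=8));st("back")
P,Q=g(h+[-150,-20,90],20);print(ctrl.servo_line(P,velocity=150,force_limit=8));st("up")
S=ctrl.camera("scene");T=ctrl.camera("top")
for c in(S,T):print([(np.round(m["position"],1),round(m["confidence"],2)) for m in ctrl.mark_of("ring_pin",c)[:2]],proj(c,pins(1.48)))
# level over the rest
gp=np.load("grasp.npy")
ctrl.move_to(gp[:3]+[0,0,100],gp[3:]);st("over")
S=ctrl.camera("scene");T=ctrl.camera("top");s=ctrl.sense()
Rr=R.from_euler('z',-1.196);o=s["tool_pos"]+[0,0,19]
for n,X in(("hook",(225,19,0)),("hook_tip",(225,34,0)),("hook_rod",(0,0,0))):
    for c in(S,T):print(n,proj(c,o+Rr.apply(X)).round(1),[(np.round(m["position"],1),round(m["confidence"],2)) for m in ctrl.mark_of(n,c)[:2]])
a=np.vstack([cv2.resize(S["frame"][190:360,230:400],(600,600))]);b=cv2.resize(S["frame"][80:200,205:302],(200,250));o=np.zeros((600,800,3),np.uint8);o[:,:600]=a;o[:250,600:]=b
cv2.imwrite("pics/r1.png",o)
E
```

```text
x [ 0.2 -0.3 -1. ] [ 0.6   0.07 -0.03] [493.4 -86.9  59.3] 18.7 26.1
lev [-0.4 -0.2 -0.8] [ 0.48 -0.02  0.07] [493.8 -70.7  88.8] 18.7 26.9
False
side [ 0.5 -0.2 -0.7] [ 0.47 -0.08  0.06] [473.8 -70.5  89. ] 18.8 27.4
False
back [-0.2  0.3 -1.2] [ 0.46  0.03 -0.02] [475.2  58.6  88.8] 18.5 28.6
False
up [-0.5 -0.8 -2.4] [ 0.5   0.04 -0.04] [475.1  78.8 178.4] 18.8 29.4
[(array([252.6, 177.7]), 0.56), (array([288.4, 189. ]), 0.51)] [[249.63903617 176.84012882]]
[(array([321.9, 198.8]), 0.76)] [[321.68298558 199.7252313 ]]
over [ 0.6  0.9 -1.3] [ 0.07 -0.01  0.01] [421.5  80.4 131.5] 18.7 30.2
hook [[276.5 235.7]] [(array([276.2, 235.6]), 0.86), (array([240. , 198.4]), 0.53)]
hook [[261.2 211. ]] [(array([261.8, 212.1]), 0.8)]
hook_tip [[271.1 238.4]] [(array([266.6, 237.6]), 0.93)]
hook_tip [[259.2 205.9]] [(array([259.6, 206. ]), 0.68)]
hook_rod [[353.4 293.1]] [(array([350.1, 290.2]), 0.56)]
hook_rod [[184.8 247.6]] [(array([183.5, 245. ]), 0.85)]
```

View pics/r1.png

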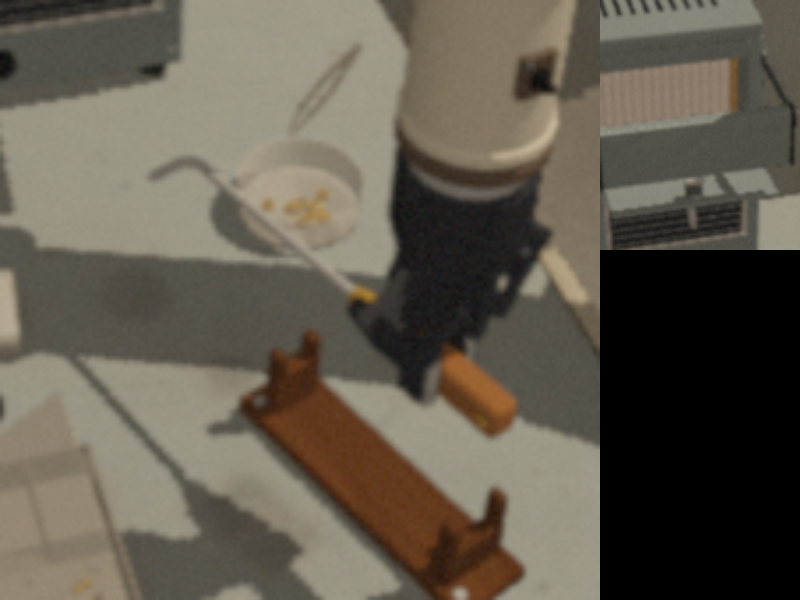

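The rod is level above the rest and the hook marks match the prediction, so it has not slipped. The hatch is still down. Now I'll lower the rod in and release it.

```bash
python3 - <<'E'
from h import *
def st(t):
    s=ctrl.sense();print(t,s["force"].round(1),s["wrist_torque"].round(2),s["tool_pos"].round(1),round(s["gripper_width"],1),round(s["clock"],1))
gp=np.load("grasp.npy")
ctrl.servo_line(gp[:3]+[0,0,40],velocity=100);st("40")
print(ctrl.servo_line(gp[:3]+[0,0,0],velocity=30,force_limit=6));st("down")
E
```

```text
40 [-0.4 -0.3 -1.3] [0.05 0.02 0.  ] [421.2  81.2  71.6] 19.0 31.3
True
down [-0.  1.  7.] [-0.71 -0.06 -0.09] [420.9  81.   33. ] 18.8 32.5
```

```bash
python3 - <<'E'
from h import *
gp=np.load("grasp.npy")
ctrl.move_gripper(45);ctrl.wait(.3);ctrl.move_gripper(85);P=ctrl.sense()["tool_pos"]
ctrl.servo_line(P+[0,0,150],velocity=150);ctrl.wait(.3)
S=ctrl.camera("scene");T=ctrl.camera("top");p=ctrl.camera("wrist")
Rr=R.from_euler('z',-1.196);o=np.array([420.6,80.8,50])
for n,X in(("hook",(225,19,0)),("hook_tip",(225,34,0)),("hook_rod",(0,0,0))):
    for c in(S,T,p):print(n,proj(c,o+Rr.apply(X)).round(1),[(np.round(m["position"],1),round(m["confidence"],2)) for m in ctrl.mark_of(n,c)[:1]])
print(ctrl.sense()["clock"],ctrl.sense()["force"])
im=np.zeros((420,800,3),np.uint8);im[:,:400]=p["frame"][:,80:480];im[:,400:]=cv2.resize(S["frame"],(400,300))[0:300].repeat(1,0) if 0 else cv2.resize(S["frame"][80:389,150:444],(400,420))
cv2.imwrite("pics/end.png",im)
E
```

```text
hook [[276.5 267.4]] [(array([275.6, 267.9]), 0.78)]
hook [[262.  216.9]] [(array([259.9, 217.4]), 0.63)]
hook [[292.6 400.1]] []
hook_tip [[271.4 270.2]] [(array([266.8, 267.4]), 0.88)]
hook_tip [[260.2 212.2]] [(array([260.4, 213.9]), 0.87)]
hook_tip [[306.7 400. ]] []
hook_rod [[349.  325.3]] [(array([347. , 324.7]), 0.93)]
hook_rod [[192.1 250.4]] [(array([190.1, 247.6]), 0.6)]
hook_rod [[274.9 194.6]] [(array([276.9, 195. ]), 0.95)]
35.6917 [ 0.09243584  0.46618901 -0.81499991]
```

View pics/end.png

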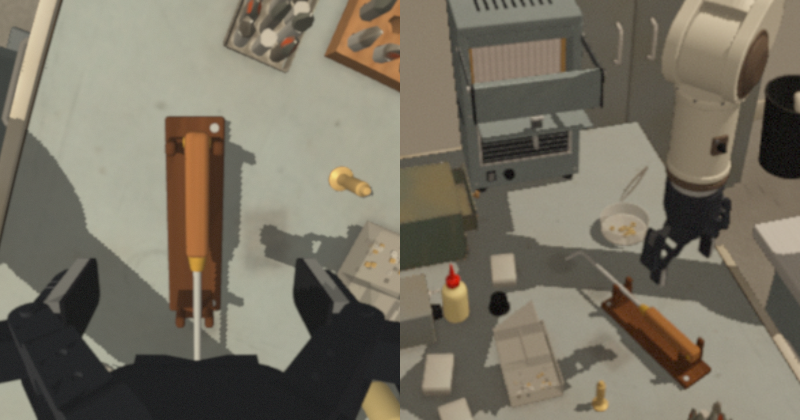

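The rod lies in both slots as it did before (handle at crop (197,133-258)), the hatch is fully down at (530,125), and the hand is clear.

```bash
python3 -c "
from station import ctrl
print(ctrl.job_done())"
```

```text
the job is handed in; nothing more can be done
None
```

The hatch is fully open at its stop and the hook rod is back in both slots of its rest; the job was handed in at about 36 s of the 72 s allowed, and no verdict was returned.

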